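# Roll a banner pole into the vee cradle and clamp it

### The job

Roll the short aluminium banner pole along the wooden cradle, without lifting it off, until it drops into the vee groove and settles by itself, roughly centred along the groove. Then swing the hold-down lever over and press it down by feel, gently, until its rubber foot grips the pole firmly, and let go so that the pole stays clamped. Do not shove or crush the pole, and leave the things standing round the cradle where they are.

Things in the scene. Friction and masses are not known exactly. Their poses are not given: they have to be found in the camera images.
- pole: Plain aluminium tube, 32 mm in diameter, 170 mm long (grey end plugs add 4 mm at each end), about 0.25 kg, smooth (friction about 0.4). Origin at its middle, on the axis; its y axis is the tube's axis; x and z turn as it rolls. It starts lying across the flat apron, 62 to 80 mm on the robot's side of the groove's bottom, slightly askew.
- cradle: Light wooden cradle fixed to the table: base board 225 x 150 x 10 mm (x = -125 to +100 mm), carrying an apron and a vee groove, both 130 mm long in y. Origin on the table right below the groove's bottom; x points across the groove, away from the robot, y along it, z up. A lip in front of the apron (x = -125 to -118 mm) rises 6 mm above it.
- vee (a point): Where the middle of the pole's axis lies when seated and centred, 34.6 mm above the cradle's origin; axes as the cradle's. The 90 degree groove's bottom is 22.6 mm below it; the far flank rises to 46 mm above the table at x = +35 mm and the block goes on to +48 mm. A seated pole's top is 50.6 mm above the table; its ends stand 20 mm out.
- apron_edge (a point): Mid-length on the edge where the flat apron (top 30 mm above the table, x = -118 to -18 mm in the cradle) breaks into the near flank of the groove; 18 mm before the groove's bottom. The pole on the apron has its axis 46 mm above the table; it rolls in by itself once its axis is past this edge.
- clamp: Steel hold-down clamp fixed behind the groove, at mid-length; it carries the lever with its spindle and rubber foot. Origin and axes are the same as the cradle's. The lever's hinge runs along y at x = 66 mm, z = 52 mm.
- lever (a joint): Angle of the hold-down lever, rad: 0 = level over the pole, growing as it opens upward, away from the robot; starts at 1.1 to 1.3, range -0.25 to 1.35. It stays where it is left: its stiff hinge takes 0.4 N m (3.3 N at the knob) to move. The steel bar, 14 mm wide, 10 mm thick, lies 30 mm above the hinge when level and points toward the robot.
- lever_knob (a point): Centre of the black ball knob, 26 mm in diameter, at the lever's end: with the lever level it is 120 mm from the hinge toward the robot and 30 mm above it. Its z axis is square to the bar. Pressing it down with about 8 N clamps well; under 5 N does not clamp, over about 14 N is too hard.
- foot_mount (a point): Point in the lever 66 mm from the hinge along the bar, at the hinge's height when level: where the underside of the rubber foot (19 mm across, over the groove) is on average. Its spindle is screwed in or out by up to 8 mm, so it meets the pole at about +0.13 to -0.13 rad. It is sprung stiffly, 8 N per mm; after release the hinge keeps up to 6 N on the pole.
- coffee_jar: Glass jar of instant powder, 71 mm wide, 89 mm tall; origin under its middle. Leave alone.
- tea_bottle: Full green bottle, 70 mm wide, 268 mm tall; origin under its middle. Leave alone.
- creamer_0: Small milk portion, 37 x 43 x 19 mm; origin under its middle. Leave alone.
- tape_roll: Roll of tape lying flat, 104 mm across, 25 mm high; origin under its middle. Leave alone.
Not all that is in view belongs to the job. Of the things that look like the pole, the largest one is meant.

How it is judged:
By the outcome, as a careful person would: the job done as asked, in the order asked, and still so for the second after the job is handed in, with the robot touching nothing.
It also fails if it takes over 69 s, if anything falls off the work surface, if the arm or the gripper's body presses on something with over 40 N, if the wrist force passes 120 N, or if a joint passes its speed limit or range.

### The arm

A 7-joint arm with a two-finger parallel gripper is mounted at the origin on a cart in front of the work surface, level with it; the furniture and walls round the work are solid. World frame = base frame: x ahead of the robot, y to its left, z up, the work surface at z = 0. Lengths are in m, angles in rad, forces in N, time in s.
With the tool pointing down it reaches from about 0.425 to 1.025 m from the base axis. Payload 3.6 kg.
Tool frame: the origin (TCP) lies on the centre line of the jaws, within the pads' length; the fingertips stand 14 mm ahead of it and the grasp point (between the pads) lies 5 mm behind it; z points along the fingers, y is the line along which they close (so a half turn about z gives the same grasp; the last joint's range is limited). The gripper opens to 85 mm and grips with 20 to 120 N. Pads are 22 mm wide; open, the fingers measure 114 mm over their backs; the gripper's body (76 mm by 85 mm) begins 54 mm behind the grasp point. The pads swing forward as they close: fully open they stand 13 mm farther back than shut.
Start: joints at [1.073, 0.591, 0.048, 1.609, -0.033, 0.943, -0.034], TCP at [0.285, -0.667, 0.245] pointing down, gripper open.
Joint ranges: [-2.69, 2.69], [-0.47, 2.24], [-1.27, 1.36], [0.19, 2.51], [-1.53, 4.68], [0.08, 2.07], [-3.09, 3.09]. Speed limits (rad/s): [2.57, 2.57, 3.14, 3.14, 3.14, 3.14, 3.14].

### API

Orientations are given as a 3x3 rotation matrix whose columns are the frame's x, y, z axes.
In Python, from plant import observe, camera, sign_off, regions_of, tip_of gives the robot as it stands.
- The arm moves only by the tool jog_arm, never from a script. Its argument "moves" is a list of rows, each a list of 5 numbers: the closure, from 0 (fully open) to 1 (shut), then the shift along the world's x, y, z in parts of the range, where 1.0 means 0.8 m, then the turn about the world's z in normalised numbers (1 is 180 degrees). A call has exactly 5 rows; each row is the pose to reach, as a shift and turn from the pose commanded when the call began; what a row does not reach only later rows make up. A row lasts 1/8 s, in which the tool goes at most 62.5 mm and 10.7 degrees, less where a joint would pass 70% of its speed; a pose out of reach is approached as far as the arm can. A shift or turn number past 1, either way, is cut back to 1. A call with a gripper value outside its range is refused whole. The fingers move at their own pace and stop on an object; "grip_force" is the grip in N (left out, the last holds). Time passes only in rows, so rows that repeat a pose let the fingers close, or fill a call up. It gives the time, the measured TCP pose, the force, the opening and the grip force at its end, in the units of the state.
- observe(): the state, without advancing time (a new reading comes with each control period).
- camera(name): name is "side" or "top" or "wrist"; returns a dict with "color" (420x560x3 uint8, red, green, blue), "depth" (420x560 float32, m along the optical axis (not along the pixel's ray), 0 where there is no reading), "intrinsics" (3x3 intrinsics, pixels), "rvec" (rotation vector, rad) and "tvec" (3), from world to camera coordinates, as OpenCV has them. Camera axes: x right, y down, z forward; pixel columns grow to the right and rows downward; lengths in m; the calibration is good to about 2 mm. A picture is of the moment at which its call begins.
- sign_off(): hands the job in; it is judged then, once.
Trained networks look in a picture, given as the dict that the camera call returned (one of the last four; its "shot" number tells which), for a name from the list of things; names that differ only in an ending like _2 or _b are one class to them, and where a whole thing is asked for, a point or a joint stands for the part that bears it (a point fixed in the world has none). Each returns a list of dicts, best first, with "p" (0 to 1); they miss things now and then, are a little off and sometimes report something else, mostly with a low value. They report only what shows in the picture. A call takes as long as a camera call. They do not tell look-alikes from the thing itself.
- regions_of(picture, thing): "mask" (420x560 bool, what is visible of it) and "bbox" ([left, top, right, bottom] in pixels, round what is visible of it).
- tip_of(picture, thing): "pixel" ([column, row] in pixels: a listed point, or the origin of a listed thing).
The state is a dict: "time_s": time; "joints": joint angles; "qd": joint speeds; "tau": joint torques, N m; "tool_pos": TCP position; "tool_rot": TCP orientation; "wrist_force": force on the tool from outside, world axes, zero at the start; "ft_torque": the same for the moment, N m; "finger_gap": finger opening in m; "finger_force": force on a finger pad.
Only numpy, scipy, OpenCV 4.12 (cv2) and the standard library are available. Lean on these libraries where they do the work, as an engineer would, in place of code of your own. Each camera call takes 0.05 s, during which the arm holds its last target. There are 200 camera calls.

## Working session

There is one attempt and no reset: what is moved stays moved. The work goes in short steps, Python scripts to look and compute and a tool call to move; the robot and the scene stay as the last step left them, time stands still between calls to the robot, and variables do not carry over. Pictures are saved under pics/ and viewed, at most 10 in all, crops included, and the job is handed in when it is done.

Besides the shell and the picture viewer there is one more tool, called after "Call:" by a JSON object that holds its "op" and its "data", one argument or row to a line. jog_arm: Moves the arm, as the interface text tells. Its arguments: {"type":"object","properties":{"moves":{"type":"array","items":{"type":"array","items":{"type":"number"}}},"grip_force":{"type":"number"}},"required":["moves"]}

```bash
mkdir -p pics; cat > h.py <<'E'
import numpy as np, cv2
from plant import *
def w2p(c,P):
    p,_=cv2.projectPoints(np.atleast_2d(np.float64(P)),np.float64(c["rvec"]),np.float64(c["tvec"]),np.float64(c["intrinsics"]),None); return p[:,0]
def cloud(c,mask=None):
    K=np.float64(c["intrinsics"]);R=cv2.Rodrigues(np.float64(c["rvec"]))[0]
    d=c["depth"]; m=d>0
    if mask is not None: m&=mask
    v,u=np.nonzero(m); z=d[v,u]
    X=np.stack([(u-K[0,2])/K[0,0]*z,(v-K[1,2])/K[1,1]*z,z],1)
    return (X-np.float64(c["tvec"]).ravel())@R
def ray(c,px,z):
    K=np.float64(c["intrinsics"]);R=cv2.Rodrigues(np.float64(c["rvec"]))[0]
    o=-R.T@np.float64(c["tvec"]).ravel(); d=R.T@np.linalg.solve(K,[px[0],px[1],1.]); return o+d*(z-o[2])/d[2]
def save(c,n): cv2.imwrite("pics/"+n,c["color"][:,:,::-1])
E
python3 - <<'E'
from h import *
np.set_printoptions(precision=4,suppress=True)
for n in ("top","side"):
    c=camera(n); save(c,n+"0.png")
    for t in ("pole","cradle","lever","coffee_jar","tea_bottle","creamer_0","tape_roll"):
        for r in regions_of(c,t)[:3]:
            P=cloud(c,r["mask"]); print(n,t,round(r["p"],2),r["bbox"],len(P), np.median(P,0) if len(P) else "",(np.percentile(P,2,axis=0),np.percentile(P,98,axis=0)) if len(P) else "")
    for t in ("vee","apron_edge","lever_knob","pole","foot_mount"):
        for r in tip_of(c,t)[:2]: print(n,t,round(r["p"],2),r["pixel"],ray(c,r["pixel"],{"vee":.0346,"apron_edge":.03,"pole":.046}.get(t,.18)))
s=observe();print(s["wrist_force"],s["tool_rot"],s["finger_gap"])
E
```

```text
top pole 0.79 [275.8, 202.9, 336.6, 214.4] 632 [ 0.5092 -0.0418  0.0589] (array([ 0.4937, -0.1272,  0.0398]), array([0.5261, 0.0446, 0.0658]))
top pole 0.72 [236.1, 199.9, 249.6, 244.5] 324 [0.4718 0.1577 0.0203] (array([ 0.4079,  0.1444, -0.0012]), array([0.5277, 0.1713, 0.0276]))
top pole 0.54 [355.1, 168.6, 387.6, 193.1] 301 [ 0.6033 -0.2401  0.021 ] (array([ 0.569 , -0.2946,  0.0005]), array([ 0.6372, -0.1882,  0.0272]))
top cradle 0.58 [276.6, 154.7, 332.7, 231.5] 2813 [ 0.5723 -0.0355  0.0276] (array([ 0.4522, -0.1103,  0.0034]), array([0.6723, 0.0395, 0.0487]))
top lever 0.47 [298.7, 153.9, 312.5, 171.4] 129 [ 0.6263 -0.0261  0.175 ] (array([ 0.6141, -0.0396,  0.0569]), array([ 0.6665, -0.0182,  0.1903]))
top coffee_jar 0.79 [178.6, 212.5, 201.5, 236.7] 456 [0.4551 0.3002 0.0863] (array([0.4261, 0.275 , 0.0208]), array([0.4869, 0.3319, 0.0932]))
top coffee_jar 0.41 [301.2, 154.6, 312.1, 169.4] 130 [ 0.628  -0.0259  0.1751] (array([ 0.6141, -0.0398,  0.0557]), array([ 0.6679, -0.0182,  0.1903]))
top tea_bottle 0.89 [109.8, 157.0, 156.9, 192.7] 1146 [0.5821 0.4404 0.2025] (array
[... 2137 characters left out ...]
13 ,  0.1827]))
side tape_roll 0.8 [306.6, 179.8, 335.6, 192.1] 364 [ 0.4596 -0.3494  0.014 ] (array([ 0.4157, -0.4184, -0.0018]), array([ 0.5049, -0.3229,  0.0242]))
side vee 0.83 [262.8, 213.7] [ 0.5773 -0.0351  0.0346]
side apron_edge 0.73 [266.9, 214.2] [ 0.5677 -0.0439  0.03  ]
side apron_edge 0.47 [273.7, 295.2] [0.4471 0.3508 0.03  ]
side lever_knob 0.86 [244.8, 165.4] [ 0.6203 -0.0251  0.18  ]
side pole 0.79 [285.7, 259.1] [0.4496 0.2287 0.046 ]
side pole 0.74 [284.4, 214.4] [ 0.5092 -0.0165  0.046 ]
side foot_mount 0.87 [247.3, 185.8] [0.5644 0.1306 0.18  ]
[-0.1159 -0.756   0.4562] [[ 0.9196  0.3929 -0.    ]
 [ 0.3929 -0.9196 -0.    ]
 [-0.      0.     -1.    ]] 0.08541152564932084
```

```bash
python3 - <<'E'
from h import *
np.set_printoptions(precision=4,suppress=True)
c=camera("top"); im=c["color"][120:260,220:400,::-1]; cv2.imwrite("pics/topcrop.png",cv2.resize(im,None,fx=4.2,fy=4.2,interpolation=cv2.INTER_CUBIC))
s=camera("side")
cv2.imwrite("pics/sidecrop.png",cv2.resize(s["color"][140:260,200:340,::-1],None,fx=5,fy=5,interpolation=cv2.INTER_CUBIC))
A=cloud(c);B=cloud(s)
for n,P in (("top",A),("side",B)):
    q=P[(P[:,0]>.44)&(P[:,0]<.70)&(P[:,1]>-.125)&(P[:,1]<.06)&(P[:,2]>.006)&(P[:,2]<.05)]
    print(n,cv2.minAreaRect(np.float32(q[:,:2])))
    q=P[(P[:,0]>.48)&(P[:,0]<.54)&(P[:,1]>-.14)&(P[:,1]<.06)&(P[:,2]>.052)&(P[:,2]<.075)]
    print("pole",cv2.fitLine(np.float32(q),cv2.DIST_HUBER,0,.01,.01).ravel(),q[:,1].min(),q[:,1].max(),np.percentile(q[:,2],95))
    k=P[(P[:,0]>.58)&(P[:,0]<.70)&(P[:,1]>-.08)&(P[:,1]<.02)&(P[:,2]>.16)]
    print("knob",np.percentile(k,[2,50,98],axis=0))
E
```

```text
top ((0.570053219795227, -0.03310205042362213), (0.18393366038799286, 0.25452008843421936), 89.51065826416016)
pole [-0.0568  0.9984  0.0014  0.5103 -0.0402  0.0594] -0.12891727126357652 0.047760292125830134 0.06529954680054877
knob [[ 0.6131 -0.0403  0.1743]
 [ 0.6229 -0.0289  0.184 ]
 [ 0.6347 -0.0182  0.1894]]
side ((0.5630205273628235, -0.026743344962596893), (0.22488342225551605, 0.17382653057575226), 6.405703067779541)
pole [-0.066   0.9978  0.002   0.5073 -0.0376  0.0585] -0.12585304327049784 0.052910971263210024 0.06139543547080158
knob [[ 0.6127 -0.0301  0.1616]
 [ 0.6224 -0.0204  0.1753]
 [ 0.6356 -0.0132  0.1855]]
```

View pics/topcrop.png

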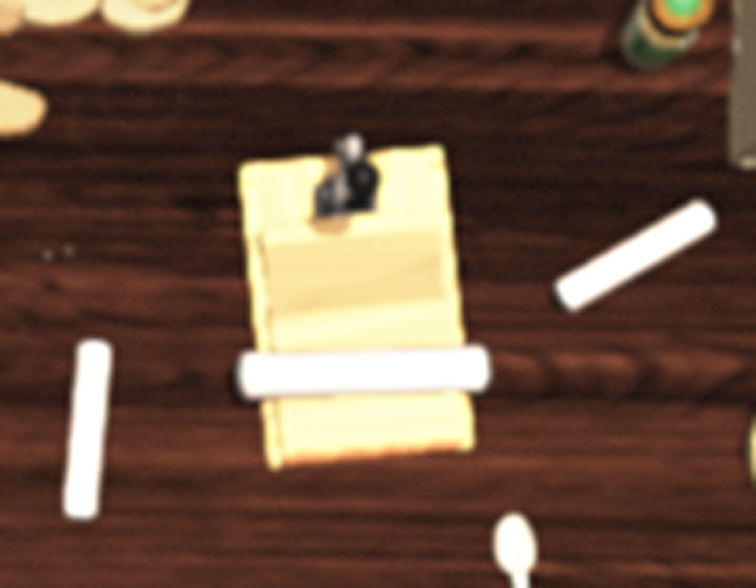

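View pics/sidecrop.png

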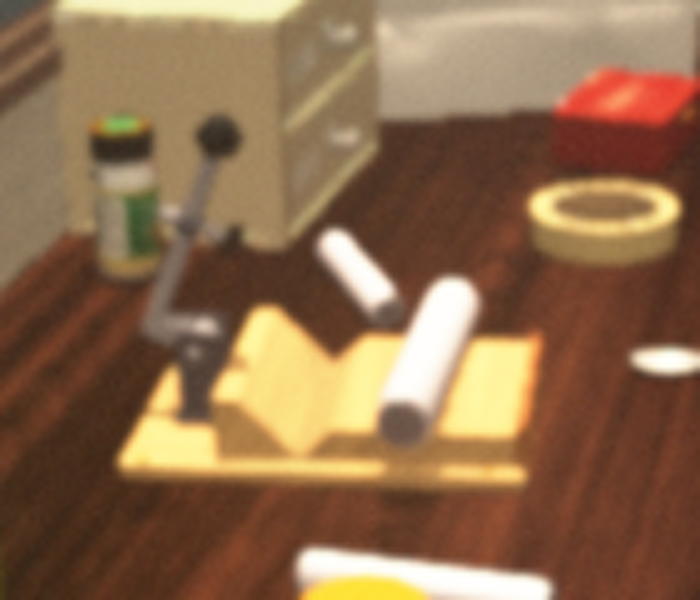

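```bash
cat >> h.py <<'E'
def cz(cx,cy,yaw,P):
    a=np.radians(yaw); P=np.atleast_2d(np.float64(P)); return np.c_[cx+P[:,0]*np.cos(a)-P[:,1]*np.sin(a),cy+P[:,0]*np.sin(a)+P[:,1]*np.cos(a),P[:,2]]
def czi(cx,cy,yaw,P):
    return cz(0,0,-yaw,np.atleast_2d(P)-[cx,cy,0])
E
python3 - <<'E'
from h import *
from scipy.optimize import least_squares
np.set_printoptions(precision=4,suppress=True)
c=camera("top"); s=camera("side")
T=lambda u,v:(u/4.2+220-.4,v/4.2+120-.4); S=lambda u,v:(u/5+200-.4,v/5+140-.4)
obs=[(c,T(240,163),(.1,.075,.01)),(c,T(445,147),(.1,-.075,.01)),(c,T(272,468),(-.125,.075,.005)),(c,T(474,448),(-.125,-.065,.036)),
(s,S(120,465),(.1,.075,.005)),(s,S(526,472),(-.125,.075,.01)),(s,S(300,452),(0,.065,.012)),(s,S(333,368),(-.018,.065,.03)),(s,S(216,400),(.048,.065,.046)),(s,S(540,335),(-.125,-.065,.036))]
f=lambda p:np.concatenate([w2p(k,cz(*p,P))[0]-px for k,px,P in obs])
r=least_squares(f,[.578,-.036,6.2],loss="soft_l1",x_scale=[.01,.01,1]);print(r.x,r.fun.reshape(-1,2))
p=r.x
for k in (c,s):
    P=cloud(k);q=P[(P[:,0]>.48)&(P[:,0]<.54)&(P[:,1]>-.14)&(P[:,1]<.06)&(P[:,2]>.050)&(P[:,2]<.075)]
    q=czi(*p,q); l=cv2.fitLine(np.float32(q[:,:2]),cv2.DIST_HUBER,0,.01,.01).ravel()
    print("pole",l,q[:,1].min(),q[:,1].max())
    q=czi(*p,P);q=q[(abs(q[:,0])<.034)&(abs(q[:,1])<.05)&(q[:,2]<.06)]
    b=[(x,np.median(q[abs(q[:,0]-x)<.003,2])) for x in np.arange(-.03,.033,.006)];print(np.array(b).T)
    print("knob",czi(*p,np.median(P[(P[:,0]>.58)&(P[:,0]<.70)&(P[:,1]>-.08)&(P[:,1]<.02)&(P[:,2]>.16)],0)))
E
```

```text
[ 0.5764 -0.0377  6.6176] [[ 0.9302  0.3724]
 [-0.2509 -0.2963]
 [ 0.318  -0.6053]
 [-1.5516 -0.7928]
 [ 0.3883  0.2788]
 [ 0.1755  0.0474]
 [ 0.4164  0.2451]
 [ 0.0388 11.3474]
 [-0.5195 -1.0973]
 [ 0.6178 -1.1798]]
pole [ 0.0635  0.998  -0.0665  0.0047] -0.08359806199976876 0.0937575684284071
[[-0.03   -0.024  -0.018  -0.012  -0.006  -0.      0.006   0.012   0.018
   0.024   0.03  ]
 [ 0.0305  0.0298  0.0292  0.0241  0.0179  0.0138  0.0184  0.0249  0.0298
   0.0359  0.0427]]
knob [[0.0472 0.0035 0.1834]]
pole [ 0.0717  0.9974 -0.0681  0.0127] -0.08001851355902627 0.098699126621332
[[-0.03   -0.024  -0.018  -0.012  -0.006  -0.      0.006   0.012   0.018
   0.024   0.03  ]
 [ 0.0285  0.0286  0.0282  0.0224  0.0168  0.0117  0.0163  0.0223  0.0281
   0.0343  0.0403]]
knob [[0.0488 0.0133 0.1759]]
```

The manual's scale: shifts go in shares of 0.8 m and turns go in shares of 180 degrees. Converting my numbers, 0.27 m is 0.3375, 0.016 m is 0.02, -15 degrees is -0.0833.

Call:
{"op": "jog_arm", "data": {
  "moves": [
    [0,0.02,0.0675,0,-0.0167],
    [0,0.04,0.135,0,-0.0333],
    [0,0.06,0.2025,0,-0.05],
    [0,0.08,0.27,0,-0.0667],
    [0,0.1,0.3375,0,-0.0833]
  ]
}}

```text
time_s: 2.12
tool_pos: [0.3655, -0.3951, 0.2456]
tool_rot: [[0.99, 0.14, 0.001], [0.14, -0.99, -0.0], [0.001, 0.001, -1.0]]
wrist_force: [1.3, 0.4, 0.1]
finger_gap: 0.0852
finger_force: 0.0
```

To row units: 0.29 m is 0.3625, 0.24 m is 0.3, -1.5 degrees is -0.0083.

Call:
{"op": "jog_arm", "data": {
  "moves": [
    [0,0.0225,0.075,0,-0.0083],
    [0,0.045,0.15,0,-0.0083],
    [0,0.0675,0.225,0,-0.0083],
    [0,0.0875,0.3,0,-0.0083],
    [0,0.1075,0.3625,0,-0.0083]
  ]
}}

```text
time_s: 2.75
tool_pos: [0.4514, -0.1042, 0.2457]
tool_rot: [[0.993, 0.117, 0.001], [0.117, -0.993, 0.0], [0.001, 0.0, -1.0]]
wrist_force: [1.1, -0.4, -0.4]
finger_gap: 0.0852
finger_force: 0.0
```

To row units: -0.155 m is -0.1938, -0.13 m is -0.1625.

Call:
{"op": "jog_arm", "data": {
  "moves": [
    [0,0.0125,0.0375,0,0],
    [0,0.02,0.0713,-0.0375,0],
    [0,0.02,0.0713,-0.1,0],
    [0,0.02,0.0713,-0.1625,0],
    [0,0.02,0.0713,-0.1938,0]
  ]
}}

```text
time_s: 3.38
tool_pos: [0.4661, -0.0495, 0.0883]
tool_rot: [[0.993, 0.116, -0.002], [0.116, -0.993, 0.0], [-0.002, -0.0, -1.0]]
wrist_force: [-0.4, -0.4, -0.6]
finger_gap: 0.0853
finger_force: 0.0
```

```bash
python3 - <<'E'
from h import *
np.set_printoptions(precision=4,suppress=True)
s=camera("side"); o=observe(); print(o["tool_pos"])
t=np.array(o["tool_pos"]); print("tcp px",w2p(s,[t,t-[0,0,.014],t-[0,0,-.02]])) 
P=cloud(s); q=P[(P[:,0]>.44)&(P[:,0]<.50)&(P[:,1]>-.02)&(P[:,1]<.03)&(P[:,2]>.066)&(P[:,2]<.14)]
print(np.percentile(q,[1,50,99],axis=0))
cv2.imwrite("pics/side2.png",cv2.resize(s["color"][140:260,220:340,::-1],None,fx=5,fy=5,interpolation=cv2.INTER_CUBIC))
E
```

```text
[ 0.4651 -0.0494  0.0866]
tcp px [[302.1569 197.6493]
 [302.1634 202.2869]
 [302.1475 190.9516]]
[[ 0.4481 -0.0042  0.0868]
 [ 0.4598  0.0046  0.1114]
 [ 0.4727  0.0251  0.1396]]
```

View pics/side2.png

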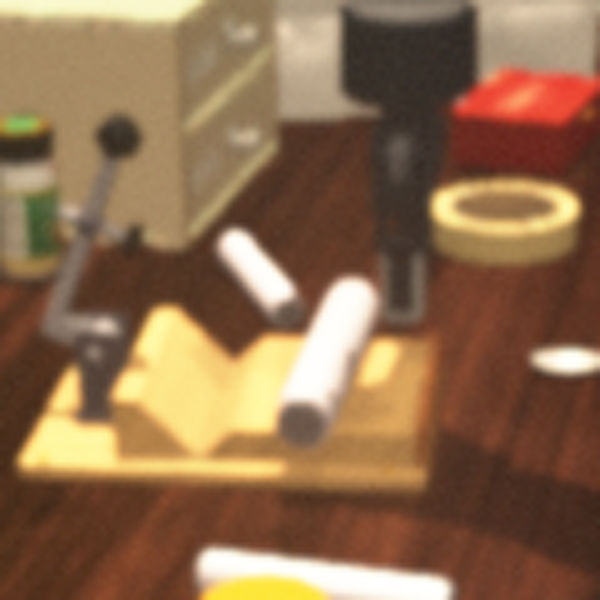

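To row units: -0.048 m is -0.06, -0.046 m is -0.0575.

Call:
{"op": "jog_arm", "data": {
  "moves": [
    [0,0,0,-0.025,0],
    [0,0,0,-0.0438,0],
    [0,0,0,-0.0525,0],
    [0,0,0,-0.0575,0],
    [0,0,0,-0.06,0]
  ]
}}

```text
time_s: 4.05
tool_pos: [0.4671, -0.0497, 0.0425]
tool_rot: [[0.993, 0.115, 0.001], [0.115, -0.993, -0.0], [0.001, 0.0, -1.0]]
wrist_force: [0.4, 0.0, -0.3]
finger_gap: 0.0853
finger_force: 0.0
```

To row units: 0.015 m is 0.0188, 0.001 m is 0.0013.

Call:
{"op": "jog_arm", "data": {
  "moves": [
    [0,0.0038,0.0004,0,0],
    [0,0.0075,0.0009,0,0],
    [0,0.0113,0.0013,0,0],
    [0,0.015,0.0018,0,0],
    [0,0.0188,0.0021,0,0]
  ]
}}

```text
time_s: 4.68
tool_pos: [0.482, -0.048, 0.0423]
tool_rot: [[0.993, 0.115, -0.0], [0.115, -0.993, -0.0], [-0.0, -0.0, -1.0]]
wrist_force: [-0.0, 0.5, 1.0]
finger_gap: 0.0857
finger_force: 0.1
```

```bash
cat >> h.py <<'E'
C=(.5764,-.0377,6.6176)
def pole(k):
    # best pole-like region nearest the groove, in cradle coordinates
    best=None
    for r in regions_of(k,"pole"):
        q=czi(*C,cloud(k,r["mask"])); m=np.median(q,0) if len(q) else np.ones(3)
        if abs(m[0])<.11 and abs(m[1])<.08:
            q=q[(q[:,2]>.035)&(q[:,2]<.08)]; l=cv2.fitLine(np.float32(q[:,:2]),cv2.DIST_HUBER,0,.01,.01).ravel()
            return l, np.percentile(q[:,1],[1,99]), np.percentile(q[:,2],[50,95])
def show(): 
    np.set_printoptions(precision=4,suppress=True)
    print("tool",czi(*C,observe()["tool_pos"]))
    for n in("top","side"): print(n,pole(camera(n)))
E
python3 -c "from h import *;show()"
```

```text
tool [[-0.095   0.0006  0.0423]]
top (array([ 0.0031, -1.    , -0.0608,  0.0616], dtype=float32), array([0.0296, 0.0929]), array([0.059 , 0.0644]))
side (array([ 0.0265,  0.9996, -0.0618,  0.0392], dtype=float32), array([-0.0562,  0.0989]), array([0.0568, 0.0608]))
```

To row units: 0.02 m is 0.025, 0.016 m is 0.02.

Call:
{"op": "jog_arm", "data": {
  "moves": [
    [0,0.005,0.0006,0,0],
    [0,0.01,0.0013,0,0],
    [0,0.015,0.0018,0,0],
    [0,0.02,0.0023,0,0],
    [0,0.025,0.0029,0,0]
  ]
}}

```text
time_s: 5.5
tool_pos: [0.5022, -0.0457, 0.0423]
tool_rot: [[0.993, 0.116, -0.0], [0.116, -0.993, -0.0], [-0.0, 0.0, -1.0]]
wrist_force: [0.0, 0.5, 0.5]
finger_gap: 0.0851
finger_force: 0.1
```

```bash
python3 -c "from h import *;show()"
```

```text
tool [[-0.0747  0.0006  0.0423]]
top (array([ 0.0564, -0.9984, -0.0412,  0.0603], dtype=float32), array([0.0277, 0.0912]), array([0.0595, 0.0654]))
side (array([ 0.0239,  0.9997, -0.0418,  0.049 ], dtype=float32), array([-0.0602,  0.0974]), array([0.0571, 0.0614]))
```

To row units: 0.019 m is 0.0238, 0.016 m is 0.02.

Call:
{"op": "jog_arm", "data": {
  "moves": [
    [0,0.005,0.0006,0,0],
    [0,0.01,0.0013,0,0],
    [0,0.015,0.0018,0,0],
    [0,0.02,0.0023,0,0],
    [0,0.0238,0.0028,0,0]
  ]
}}

```text
time_s: 6.32
tool_pos: [0.5214, -0.0434, 0.0423]
tool_rot: [[0.993, 0.116, 0.0], [0.116, -0.993, 0.0], [0.0, 0.0, -1.0]]
wrist_force: [-0.1, -0.1, 0.5]
finger_gap: 0.0852
finger_force: 0.2
```

To row units: 0.005 m is 0.0063, 0.004 m is 0.005.

Call:
{"op": "jog_arm", "data": {
  "moves": [
    [0,0.0013,0.0001,0,0],
    [0,0.0025,0.0003,0,0],
    [0,0.0038,0.0004,0,0],
    [0,0.005,0.0005,0,0],
    [0,0.0063,0.0008,0,0]
  ]
}}

```text
time_s: 6.95
tool_pos: [0.5258, -0.0429, 0.0423]
tool_rot: [[0.993, 0.116, -0.0], [0.116, -0.993, -0.0], [-0.0, -0.0, -1.0]]
wrist_force: [-0.3, -0.2, 0.7]
finger_gap: 0.0856
finger_force: 0.1
```

```bash
python3 -c "from h import *;show()"
```

```text
tool [[-0.0508  0.0006  0.0423]]
top (array([ 0.0525, -0.9986, -0.017 ,  0.062 ], dtype=float32), array([0.0284, 0.0913]), array([0.0595, 0.0653]))
side (array([ 0.0067,  1.    , -0.0197,  0.0557], dtype=float32), array([-0.035 ,  0.0966]), array([0.0558, 0.061 ]))
```

To row units: 0.004 m is 0.005, 0.003 m is 0.0038.

Call:
{"op": "jog_arm", "data": {
  "moves": [
    [0,0.0013,0.0001,0,0],
    [0,0.0025,0.0003,0,0],
    [0,0.0038,0.0004,0,0],
    [0,0.005,0.0005,0,0],
    [0,0.005,0.0005,0,0]
  ]
}}

```text
time_s: 7.78
tool_pos: [0.53, -0.0425, 0.0423]
tool_rot: [[0.993, 0.116, 0.0], [0.116, -0.993, 0.0], [0.0, 0.0, -1.0]]
wrist_force: [0.1, -1.1, -0.2]
finger_gap: 0.0855
finger_force: 0.0
```

```bash
python3 -c "from h import *;show()"
```

```text
tool [[-0.0466  0.0006  0.0423]]
top (array([ 0.0144,  0.9999, -0.0019,  0.0592], dtype=float32), array([0.0297, 0.0905]), array([0.0476, 0.053 ]))
side (array([ 0.0028, -1.    , -0.0028,  0.0305], dtype=float32), array([-0.065 ,  0.0958]), array([0.0466, 0.0497]))
```

To row units: 0.19 m is 0.2375, 0.02 m is 0.025.

Call:
{"op": "jog_arm", "data": {
  "moves": [
    [0,-0.0188,-0.0025,0,0],
    [0,-0.0375,-0.0038,0.025,0],
    [0,-0.05,-0.0063,0.0875,0],
    [0,-0.0625,-0.0075,0.1625,0],
    [0,-0.0688,-0.0075,0.2375,0]
  ]
}}

```text
time_s: 8.6
tool_pos: [0.4721, -0.0489, 0.2334]
tool_rot: [[0.993, 0.115, -0.003], [0.115, -0.993, -0.0], [-0.003, -0.0, -1.0]]
wrist_force: [1.2, -1.1, 0.2]
finger_gap: 0.0853
finger_force: 0.0
```

```bash
python3 - <<'E'
from h import *
show()
c=camera("top");s=camera("side");w=camera("wrist")
for n,k in(("top",c),("side",s),("wrist",w)):
    q=czi(*C,cloud(k)); 
    e=q[(abs(q[:,0])<.012)&(q[:,2]>.038)&(q[:,2]<.06)&(abs(q[:,1])<.12)]
    print(n,len(e),np.percentile(e[:,1],[0,1,50,99,100]) if len(e) else "")
    g=q[(q[:,0]>-.1)&(q[:,0]<-.03)&(q[:,2]>.02)&(q[:,2]<.035)&(abs(q[:,1])<.1)]
    print("apron",np.percentile(g[:,1],[1,99]) if len(g) else "")
    kn=q[(q[:,0]>.02)&(q[:,0]<.075)&(q[:,2]>.162)&(abs(q[:,1])<.04)&(q[:,2]<.2)]
    print("knob",len(kn),np.percentile(kn,[2,50,98],axis=0) if len(kn) else "")
cv2.imwrite("pics/w3.png",w["color"][:,:,::-1])
E
```

```text
tool [[-0.1049  0.0009  0.2334]]
top (array([ 0.0382, -0.9993, -0.0009,  0.0436], dtype=float32), array([-0.0522,  0.09  ]), array([0.0475, 0.0535]))
side (array([ 0.0006, -1.    , -0.0043,  0.0116], dtype=float32), array([-0.0787,  0.0944]), array([0.0462, 0.0498]))
top 268 [-0.0855 -0.0827  0.0406  0.0903  0.0911]
apron [0.0081 0.0672]
knob 70 [[ 0.0373 -0.0082  0.1754]
 [ 0.0476  0.0033  0.1834]
 [ 0.0592  0.0142  0.1916]]
side 232 [-0.0801 -0.0769  0.0259  0.0951  0.096 ]
apron [-0.0592  0.0718]
knob 69 [[0.0376 0.003  0.1644]
 [0.0483 0.0126 0.1763]
 [0.0615 0.0181 0.1858]]
wrist 5966 [-0.0853 -0.0832  0.0039  0.0903  0.0926]
apron [-0.0597  0.0677]
knob 0
```

View pics/w3.png

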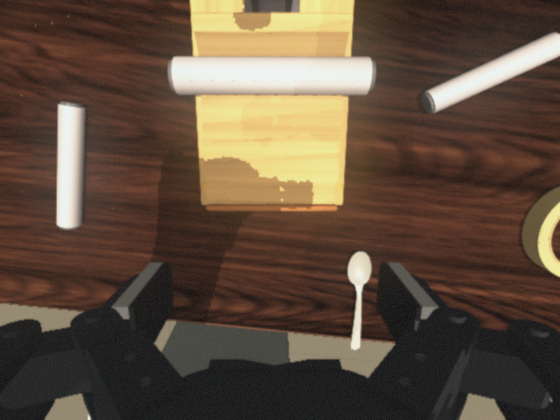

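To row units: 0.152 m is 0.19, 0.02 m is 0.025.

Call:
{"op": "jog_arm", "data": {
  "moves": [
    [0,0.05,0.0063,0.0125,0],
    [0,0.1,0.0125,0.0125,0],
    [0,0.15,0.02,0.0125,0],
    [0,0.19,0.025,0.0125,0],
    [0,0.19,0.025,0.0125,0]
  ]
}}

```text
time_s: 9.57
tool_pos: [0.6283, -0.0276, 0.2397]
tool_rot: [[0.993, 0.117, -0.002], [0.117, -0.993, 0.0], [-0.002, -0.001, -1.0]]
wrist_force: [-1.4, 0.6, 0.3]
finger_gap: 0.0853
finger_force: 0.0
```

```bash
python3 - <<'E'
from h import *
np.set_printoptions(precision=4,suppress=True)
print(observe()["tool_pos"],czi(*C,observe()["tool_pos"]))
w=camera("wrist");s=camera("side")
for r in tip_of(w,"lever_knob")[:2]:print(r["p"],czi(*C,ray(w,r["pixel"],.1744)))
for r in tip_of(s,"lever_knob")[:2]:
    for z in(.172,.1744,.177): print(r["p"],czi(*C,ray(s,r["pixel"],z)))
q=czi(*C,cloud(w));kn=q[(q[:,0]>.02)&(q[:,0]<.075)&(q[:,2]>.162)&(abs(q[:,1])<.03)&(q[:,2]<.2)]
print("knob",len(kn),np.percentile(kn,[2,50,98],axis=0) if len(kn) else "")
E
```

```text
[ 0.6283 -0.0276  0.2397] [[0.0527 0.004  0.2397]]
0.92 [[0.0475 0.0033 0.1744]]
0.53 [[ 0.0675 -0.0398  0.172 ]]
0.53 [[ 0.0658 -0.032   0.1744]]
0.53 [[ 0.0639 -0.0237  0.177 ]]
knob 1481 [[ 0.0397 -0.0076  0.1728]
 [ 0.0522  0.0035  0.1831]
 [ 0.0611  0.0152  0.187 ]]
```

To row units: -0.069 m is -0.0863, -0.02 m is -0.025.

Call:
{"op": "jog_arm", "data": {
  "moves": [
    [0,-0.0038,-0.0013,-0.025,0],
    [0,-0.0038,-0.0013,-0.05,0],
    [0,-0.0038,-0.0013,-0.075,0],
    [0,-0.0038,-0.0013,-0.0863,0],
    [0,-0.0038,-0.0013,-0.0863,0]
  ]
}}

```text
time_s: 10.4
tool_pos: [0.6229, -0.0296, 0.1729]
tool_rot: [[0.993, 0.115, -0.002], [0.115, -0.993, -0.0], [-0.002, -0.0, -1.0]]
wrist_force: [0.4, 0.2, 0.5]
finger_gap: 0.0853
finger_force: 0.0
```

Call:
{"op": "jog_arm", "data": {
  "grip_force": 20,
  "moves": [
    [0.5,0,0,0,0],
    [0.5,0,0,0,0],
    [0.65,0,0,0,0],
    [0.75,0,0,0,0],
    [0.85,0,0,0,0]
  ]
}}

```text
time_s: 11.02
tool_pos: [0.624, -0.0283, 0.174]
tool_rot: [[0.993, 0.116, 0.0], [0.116, -0.993, 0.001], [0.001, -0.001, -1.0]]
wrist_force: [-1.8, 2.6, 5.4]
finger_gap: 0.0245
finger_force: 19.6
```

To row units: -0.004 m is -0.005.

Call:
{"op": "jog_arm", "data": {
  "moves": [
    [0.5,0,0,0,0],
    [0.5,0,0,-0.005,0],
    [0.6,0,0,-0.005,0],
    [0.75,0,0,-0.005,0],
    [0.85,0,0,-0.005,0]
  ]
}}

```text
time_s: 11.65
tool_pos: [0.6233, -0.0284, 0.169]
tool_rot: [[0.993, 0.116, -0.001], [0.116, -0.993, 0.001], [-0.001, -0.001, -1.0]]
wrist_force: [-0.4, 2.6, -0.0]
finger_gap: 0.0246
finger_force: 19.7
```

To row units: -0.004 m is -0.005.

Call:
{"op": "jog_arm", "data": {
  "moves": [
    [0.9,0,0,-0.005,0],
    [0.9,0,0,-0.005,0],
    [0.9,0,0,-0.005,0],
    [0.9,0,0,-0.005,0],
    [0.9,0,0,-0.005,0]
  ]
}}

```text
time_s: 12.28
tool_pos: [0.6252, -0.0282, 0.1689]
tool_rot: [[0.993, 0.116, 0.003], [0.116, -0.993, 0.001], [0.003, -0.001, -1.0]]
wrist_force: [-5.6, 3.5, 18.3]
finger_gap: 0.0246
finger_force: 20.6
```

To row units: -0.0162 m is -0.0203, 0.004 m is 0.005.

Call:
{"op": "jog_arm", "data": {
  "moves": [
    [0.9,0,0,0.005,0],
    [0.9,-0.0063,-0.0008,0.0044,0],
    [0.9,-0.0128,-0.0015,0.0026,0],
    [0.9,-0.0203,-0.0024,0.0008,0],
    [0.9,-0.0203,-0.0024,0.0008,0]
  ]
}}

```text
time_s: 12.9
tool_pos: [0.6095, -0.03, 0.1664]
tool_rot: [[0.993, 0.116, 0.004], [0.116, -0.993, 0.002], [0.004, -0.001, -1.0]]
wrist_force: [2.3, 4.5, 0.3]
finger_gap: 0.0244
finger_force: 21.4
```

To row units: -0.0434 m is -0.0543, -0.0335 m is -0.0419.

Call:
{"op": "jog_arm", "data": {
  "moves": [
    [0.9,-0.0145,-0.0006,-0.0049,0],
    [0.9,-0.0285,-0.0023,-0.0113,0],
    [0.9,-0.0419,-0.0038,-0.019,0],
    [0.9,-0.0543,-0.0051,-0.0281,0],
    [0.9,-0.0543,-0.0051,-0.0281,0]
  ]
}}

```text
time_s: 13.52
tool_pos: [0.5612, -0.0355, 0.1418]
tool_rot: [[0.993, 0.115, -0.006], [0.115, -0.993, 0.0], [-0.005, -0.001, -1.0]]
wrist_force: [-0.4, 5.1, -2.8]
finger_gap: 0.0248
finger_force: 21.8
```

To row units: -0.0356 m is -0.0445, -0.0248 m is -0.031.

Call:
{"op": "jog_arm", "data": {
  "moves": [
    [0.9,-0.0114,0,-0.0103,0],
    [0.9,-0.0219,-0.0013,-0.0216,0],
    [0.9,-0.031,-0.0024,-0.034,0],
    [0.9,-0.0375,-0.0031,-0.0445,0],
    [0.9,-0.0375,-0.0031,-0.0445,0]
  ]
}}

```text
time_s: 14.15
tool_pos: [0.5324, -0.0387, 0.1065]
tool_rot: [[0.993, 0.115, -0.004], [0.115, -0.993, -0.001], [-0.004, 0.0, -1.0]]
wrist_force: [-0.9, 1.8, -2.9]
finger_gap: 0.0243
finger_force: 22.4
```

```bash
cat >> h.py <<'E'
def ang():
    o=observe();t=czi(*C,o["tool_pos"])[0];dx=.066-t[0];dz=t[2]+.005-.052
    print("th",np.arctan2(dz,dx)-np.arctan2(30,120),"r",np.hypot(dx,dz),np.round(t,4),"F",np.round(o["wrist_force"],1))
E
python3 -c "
from h import *
ang();s=camera('side');show()
cv2.imwrite('pics/s4.png',cv2.resize(s['color'][140:260,220:340,::-1],None,fx=5,fy=5,interpolation=cv2.INTER_CUBIC))"
```

```text
th 0.251376087578008 r 0.12486343188584827 [-0.0438  0.0041  0.1065] F [-0.9  1.8 -2.9]
tool [[-0.0437  0.004   0.1067]]
top (array([ 0.1503, -0.9886, -0.002 ,  0.0668], dtype=float32), array([0.0289, 0.0905]), array([0.0479, 0.0535]))
side (array([ 0.0365,  0.9993, -0.0039,  0.0103], dtype=float32), array([-0.0768,  0.0951]), array([0.0461, 0.0498]))
```

View pics/s4.png

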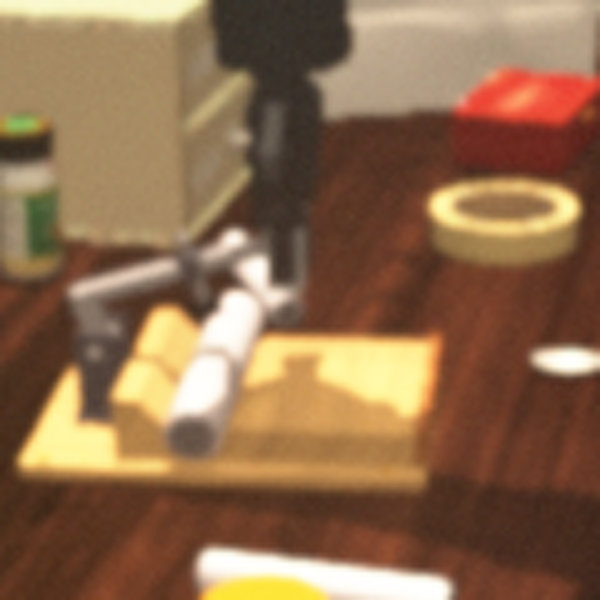

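Call:
{"op": "jog_arm", "data": {
  "moves": [
    [0.9,-0.001,0.0003,-0.0019,0],
    [0.9,-0.0019,0.0003,-0.0038,0],
    [0.9,-0.0028,0.0003,-0.0056,0],
    [0.9,-0.0036,0.0001,-0.0075,0],
    [0.9,-0.0043,0,-0.0088,0]
  ]
}}

```text
time_s: 15.02
tool_pos: [0.5302, -0.0389, 0.1016]
tool_rot: [[0.993, 0.115, -0.001], [0.115, -0.993, -0.001], [-0.001, 0.001, -1.0]]
wrist_force: [-4.5, -0.0, 6.3]
finger_gap: 0.0246
finger_force: 22.9
```

To row units: -0.005 m is -0.0063, -0.001 m is -0.0013.

Call:
{"op": "jog_arm", "data": {
  "moves": [
    [0.9,-0.0006,0,-0.0013,0],
    [0.9,-0.0011,0,-0.0025,0],
    [0.9,-0.0016,-0.0001,-0.0038,0],
    [0.9,-0.0021,-0.0001,-0.005,0],
    [0.9,-0.0026,-0.0001,-0.0063,0]
  ]
}}

```text
time_s: 15.65
tool_pos: [0.5281, -0.0391, 0.0965]
tool_rot: [[0.993, 0.115, -0.001], [0.115, -0.993, -0.001], [-0.001, 0.001, -1.0]]
wrist_force: [-3.9, -0.6, 5.7]
finger_gap: 0.0241
finger_force: 23.0
```

To row units: -0.005 m is -0.0063, -0.004 m is -0.005.

Call:
{"op": "jog_arm", "data": {
  "moves": [
    [0.9,-0.0015,-0.0001,-0.0013,0],
    [0.9,-0.0029,-0.0001,-0.0025,0],
    [0.9,-0.0038,-0.0003,-0.0038,0],
    [0.9,-0.0043,-0.0003,-0.005,0],
    [0.9,-0.0048,-0.0003,-0.0063,0]
  ]
}}

```text
time_s: 16.27
tool_pos: [0.5257, -0.0393, 0.0909]
tool_rot: [[0.993, 0.115, 0.001], [0.115, -0.993, -0.001], [0.001, 0.001, -1.0]]
wrist_force: [0.2, -4.7, 3.9]
finger_gap: 0.0246
finger_force: 23.0
```

```bash
cat >> h.py <<'E'
def feel():
    o=observe();t=czi(*C,o["tool_pos"])[0];ph=np.arctan2(t[2]-.047,.066-t[0]);F=cz(0,0,-C[2],o["wrist_force"])[0]
    print("th",round(ph-.245,4),"tang",round(F[0]*np.sin(ph)+F[2]*np.cos(ph),2),"rad_out",round(-F[0]*np.cos(ph)+F[2]*np.sin(ph),2),t.round(4),np.round(o["tau"],2))
E
python3 -c "
from h import *
feel()"
```

```text
th 0.1151 tang 3.5 rad_out 1.67 [-0.0506  0.0043  0.0909] [-2.140e+00 -4.241e+01 -1.520e+00 -9.250e+00 -4.200e-01 -1.300e-01
  3.000e-02]
```

Call:
{"op": "jog_arm", "data": {
  "moves": [
    [0.9,-0.0004,-0.0006,-0.001,0],
    [0.9,-0.0008,-0.001,-0.002,0],
    [0.9,-0.0011,-0.0013,-0.003,0],
    [0.9,-0.0015,-0.0013,-0.004,0],
    [0.9,-0.0018,-0.0013,-0.005,0]
  ]
}}

```text
time_s: 16.9
tool_pos: [0.5241, -0.0394, 0.0868]
tool_rot: [[0.993, 0.115, 0.001], [0.115, -0.993, -0.0], [0.001, 0.0, -1.0]]
wrist_force: [0.9, -3.7, 3.0]
finger_gap: 0.0246
finger_force: 23.0
```

```bash
python3 -c "
from h import *
feel()"
```

```text
th 0.0802 tang 3.0 rad_out 0.46 [-0.0522  0.0043  0.0868] [-2.140e+00 -4.251e+01 -1.530e+00 -8.020e+00 -4.200e-01  3.100e-01
  1.000e-02]
```

To row units: -0.004 m is -0.005, -0.001 m is -0.0013.

Call:
{"op": "jog_arm", "data": {
  "moves": [
    [0.9,-0.0004,-0.0004,-0.001,0],
    [0.9,-0.0006,-0.0008,-0.002,0],
    [0.9,-0.001,-0.001,-0.003,0],
    [0.9,-0.0013,-0.0013,-0.004,0],
    [0.9,-0.0016,-0.0013,-0.005,0]
  ]
}}

```text
time_s: 17.52
tool_pos: [0.5226, -0.0397, 0.0828]
tool_rot: [[0.993, 0.116, 0.001], [0.116, -0.993, 0.001], [0.001, -0.001, -1.0]]
wrist_force: [1.7, -1.3, 2.6]
finger_gap: 0.0246
finger_force: 23.0
```

```bash
python3 -c "
from h import *
feel()"
```

```text
th 0.0456 tang 2.96 rad_out -0.67 [-0.0537  0.0042  0.0828] [-6.100e-01 -4.268e+01  4.000e-02 -7.250e+00 -1.200e-01  5.800e-01
  1.000e-02]
```

To row units: -0.004 m is -0.005, -0.0032 m is -0.004.

Call:
{"op": "jog_arm", "data": {
  "moves": [
    [0.9,-0.0001,0,-0.001,0],
    [0.9,-0.0004,0,-0.002,0],
    [0.9,-0.0005,0,-0.003,0],
    [0.9,-0.0008,0,-0.004,0],
    [0.9,-0.001,0,-0.005,0]
  ]
}}

```text
time_s: 18.15
tool_pos: [0.5211, -0.0399, 0.0787]
tool_rot: [[0.993, 0.116, -0.001], [0.116, -0.993, 0.0], [-0.001, -0.0, -1.0]]
wrist_force: [1.2, 0.2, 3.3]
finger_gap: 0.0244
finger_force: 23.0
```

```bash
python3 -c "
from h import *
feel()"
```

```text
th 0.0109 tang 3.44 rad_out -0.32 [-0.0552  0.0042  0.0787] [ 3.300e-01 -4.281e+01  1.020e+00 -7.630e+00  3.000e-02  3.300e-01
 -2.000e-02]
```

To row units: -0.0035 m is -0.0044, -0.0028 m is -0.0035.

Call:
{"op": "jog_arm", "data": {
  "moves": [
    [0.9,-0.0003,0,-0.0009,0],
    [0.9,-0.0004,0,-0.0018,0],
    [0.9,-0.0006,0,-0.0026,0],
    [0.9,-0.0008,0,-0.0035,0],
    [0.9,-0.001,0,-0.0044,0]
  ]
}}

```text
time_s: 18.77
tool_pos: [0.5201, -0.0401, 0.0752]
tool_rot: [[0.993, 0.116, -0.001], [0.116, -0.993, 0.0], [-0.001, -0.0, -1.0]]
wrist_force: [-0.7, 2.5, 3.6]
finger_gap: 0.0244
finger_force: 23.1
```

```bash
python3 -c "
from h import *
feel()"
```

```text
th -0.0184 tang 3.45 rad_out 1.24 [-0.0562  0.0041  0.0752] [ 7.800e-01 -4.305e+01  1.540e+00 -8.300e+00  1.500e-01 -3.000e-02
 -0.000e+00]
```

To row units: -0.003 m is -0.0038, -0.001 m is -0.0013.

Call:
{"op": "jog_arm", "data": {
  "moves": [
    [0.9,-0.0004,0.0004,-0.0008,0],
    [0.9,-0.0006,0.0004,-0.0015,0],
    [0.9,-0.0009,0.0004,-0.0023,0],
    [0.9,-0.001,0.0004,-0.003,0],
    [0.9,-0.0013,0.0004,-0.0038,0]
  ]
}}

```text
time_s: 19.4
tool_pos: [0.5194, -0.0402, 0.0722]
tool_rot: [[0.993, 0.115, -0.0], [0.115, -0.993, -0.0], [-0.001, 0.0, -1.0]]
wrist_force: [-1.0, 0.3, 3.8]
finger_gap: 0.0242
finger_force: 23.1
```

```bash
python3 -c "
from h import *
feel()"
```

```text
th -0.0425 tang 3.53 rad_out 1.74 [-0.0569  0.0041  0.0722] [ 2.500e-01 -4.314e+01  1.010e+00 -8.550e+00  7.000e-02 -2.000e-01
  1.000e-02]
```

To row units: -0.003 m is -0.0038, -0.001 m is -0.0013.

Call:
{"op": "jog_arm", "data": {
  "moves": [
    [0.9,-0.0004,0,-0.0008,0],
    [0.9,-0.0006,0,-0.0015,0],
    [0.9,-0.0009,0,-0.0023,0],
    [0.9,-0.001,0,-0.003,0],
    [0.9,-0.0013,0,-0.0038,0]
  ]
}}

```text
time_s: 20.02
tool_pos: [0.5188, -0.0402, 0.0694]
tool_rot: [[0.993, 0.115, 0.0], [0.115, -0.993, -0.0], [0.0, 0.0, -1.0]]
wrist_force: [-1.0, 0.0, 4.7]
finger_gap: 0.0244
finger_force: 23.1
```

```bash
python3 -c "
from h import *
feel()
s=camera('side')
cv2.imwrite('pics/s5.png',cv2.resize(s['color'][170:240,225:305,::-1],None,fx=8,fy=8,interpolation=cv2.INTER_CUBIC))"
```

```text
th -0.066 tang 4.49 rad_out 1.83 [-0.0575  0.0041  0.0694] [-2.100e-01 -4.243e+01  5.200e-01 -8.090e+00 -1.000e-02 -1.800e-01
  1.000e-02]
```

View pics/s5.png

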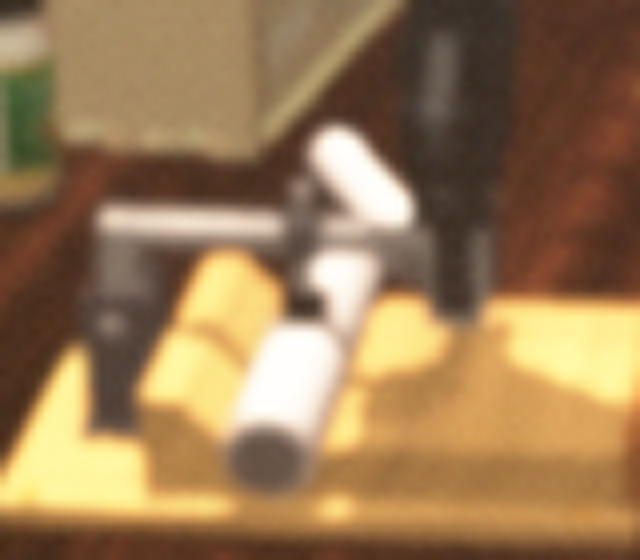

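Side view: the foot (305,305) is just meeting the pole's top and the force has begun to rise. Pressing in small steps.

To row units: -0.0012 m is -0.0015, -0.0009 m is -0.0011.

Call:
{"op": "jog_arm", "data": {
  "moves": [
    [0.9,-0.0001,0,-0.0004,0],
    [0.9,-0.0003,0,-0.0008,0],
    [0.9,-0.0003,0,-0.0011,0],
    [0.9,-0.0004,0,-0.0015,0],
    [0.9,-0.0004,0,-0.0015,0]
  ]
}}

```text
time_s: 20.7
tool_pos: [0.5186, -0.0402, 0.0684]
tool_rot: [[0.993, 0.115, 0.001], [0.115, -0.993, -0.0], [0.0, 0.0, -1.0]]
wrist_force: [-2.2, -0.6, 5.8]
finger_gap: 0.0246
finger_force: 23.3
```

```bash
python3 -c "
from h import *
feel()"
```

```text
th -0.0737 tang 5.31 rad_out 3.2 [-0.0577  0.0042  0.0684] [-3.30e-01 -4.18e+01  4.30e-01 -7.94e+00 -3.00e-02 -2.30e-01 -0.00e+00]
```

Call:
{"op": "jog_arm", "data": {
  "moves": [
    [0.9,-0.0004,0,-0.0004,0],
    [0.9,-0.0006,0,-0.0008,0],
    [0.9,-0.0009,0,-0.0011,0],
    [0.9,-0.001,0,-0.0015,0],
    [0.9,-0.001,0,-0.0015,0]
  ]
}}

```text
time_s: 21.32
tool_pos: [0.5185, -0.0402, 0.0675]
tool_rot: [[0.993, 0.115, 0.002], [0.115, -0.993, -0.0], [0.002, 0.0, -1.0]]
wrist_force: [-1.2, -0.7, 7.6]
finger_gap: 0.0249
finger_force: 23.4
```

```bash
python3 -c "
from h import *
feel()"
```

```text
th -0.0812 tang 7.31 rad_out 2.52 [-0.0579  0.0042  0.0675] [-3.000e-01 -4.086e+01  3.800e-01 -7.400e+00 -4.000e-02 -1.400e-01
  1.000e-02]
```

To row units: -0.0008 m is -0.001, -0.0005 m is -0.0006.

Call:
{"op": "jog_arm", "data": {
  "moves": [
    [0.9,-0.0001,0,-0.0003,0],
    [0.9,-0.0001,0,-0.0006,0],
    [0.9,-0.0003,0,-0.001,0],
    [0.9,-0.0003,0,-0.001,0],
    [0.9,-0.0003,0,-0.001,0]
  ]
}}

```text
time_s: 21.95
tool_pos: [0.5184, -0.0402, 0.0668]
tool_rot: [[0.993, 0.115, 0.002], [0.115, -0.993, -0.0], [0.002, 0.0, -1.0]]
wrist_force: [-0.9, -1.0, 8.7]
finger_gap: 0.0243
finger_force: 23.4
```

```bash
python3 -c "
from h import *
feel()"
```

```text
th -0.0868 tang 8.45 rad_out 2.36 [-0.0579  0.0042  0.0668] [-3.500e-01 -4.052e+01  3.900e-01 -7.280e+00 -3.000e-02 -1.600e-01
 -1.000e-02]
```

Call:
{"op": "jog_arm", "data": {
  "moves": [
    [0.4,0,0,0,0],
    [0.4,0,0,0,0],
    [0.4,0,0,0,0],
    [0.4,0,0,0.0125,0],
    [0.4,0,0,0.0375,0]
  ]
}}

```text
time_s: 22.58
tool_pos: [0.5168, -0.04, 0.0962]
tool_rot: [[0.993, 0.116, -0.002], [0.116, -0.993, 0.0], [-0.002, -0.0, -1.0]]
wrist_force: [-0.1, 1.0, -0.6]
finger_gap: 0.051
finger_force: 0.0
```

To row units: 0.13 m is 0.1625, 0.04 m is 0.05.

Call:
{"op": "jog_arm", "data": {
  "moves": [
    [0.4,0,0,0.05,0],
    [0.4,0,0,0.1125,0],
    [0.4,-0.025,0,0.1625,0],
    [0.4,-0.0625,0,0.1625,0],
    [0.4,-0.0625,0,0.1625,0]
  ]
}}

```text
time_s: 23.2
tool_pos: [0.4647, -0.0402, 0.2269]
tool_rot: [[0.993, 0.115, -0.001], [0.115, -0.993, -0.0], [-0.001, 0.0, -1.0]]
wrist_force: [0.7, 0.2, 0.2]
finger_gap: 0.0513
finger_force: 0.0
```

```bash
python3 -c "
from h import *
show();print(observe()['wrist_force'])
s=camera('side');w=camera('wrist');q=czi(*C,cloud(w))
e=q[(abs(q[:,0])<.012)&(q[:,2]>.038)&(q[:,2]<.06)&(abs(q[:,1])<.12)];print(np.percentile(e[:,1],[1,99]))
cv2.imwrite('pics/s6.png',np.hstack([cv2.resize(s['color'][170:240,225:305,::-1],(400,350),interpolation=cv2.INTER_CUBIC),cv2.resize(w['color'][:,:,::-1],(400,350))]))"
```

```text
tool [[-0.1112  0.0104  0.2269]]
top (array([ 0.0452, -0.999 ,  0.0006,  0.0139], dtype=float32), array([-0.0839,  0.0899]), array([0.048, 0.054]))
side (array([ 0.0758,  0.9971, -0.0055,  0.0418], dtype=float32), array([-0.0569,  0.0962]), array([0.0454, 0.0496]))
[-0.1409 -0.2768 -0.1172]
[-0.0834  0.0907]
```

View pics/s6.png

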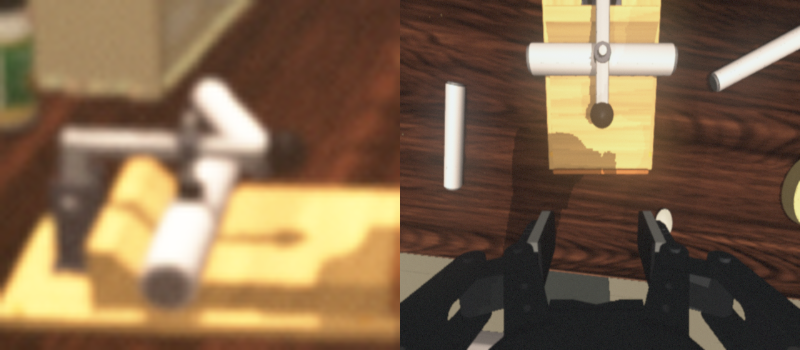

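The lever lies level with its foot on the pole (left image, about 190,185). The pole is seated and centred under the bar (right image, columns 527–677 with the bar at 602), and the robot is clear of everything.

```bash
python3 -c "
from plant import sign_off
print(sign_off())"
```

```text
the job is handed in; nothing more can be done
None
```

The pole was rolled into the vee groove and settled roughly centred; the lever was pressed to about 8.5 N at the knob and released with its foot still on the pole, and the job is handed in (no verdict was returned).

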